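# Close the board holder's sliding jaw up to its stop

### The arm

A 7-joint arm with a two-finger parallel gripper is mounted at the origin on a cart in front of the work surface, level with it; the furniture and walls round the work are solid. World frame = base frame: x ahead of the robot, y to its left, z up, the work surface at z = 0. Lengths are in m, angles in rad, forces in N, time in s.
With the tool pointing down it reaches from about 0.425 to 0.925 m from the base axis. Payload 6.8 kg.
Tool frame: the origin (TCP) lies between the finger pads; the fingertips stand 8 mm ahead of it and the grasp point (between the pads) lies 11 mm behind it; x points along the fingers, z is the direction in which the jaws open and shut, and the axes are right-handed (so a half turn about x gives the same grasp; the last joint's range is limited). The gripper opens to 88 mm and grips with 3 to 60 N. Pads are 20 mm wide; open, the fingers measure 115 mm over their backs; the gripper's body (75 mm by 178 mm) begins 61 mm behind the grasp point.
Start: joints at [1.109, 0.477, 0.022, 1.555, -0.011, 1.109, -0.083], TCP at [0.234, -0.633, 0.202] pointing down, gripper open.
Joint ranges: [-2.96, 2.96], [-0.34, 2.1], [-1.41, 1.46], [0.24, 2.44], [-1.37, 4.51], [0.17, 1.92], [-2.96, 2.96]. Speed limits (rad/s): [2.39, 2.39, 3.14, 3.14, 3.14, 3.14, 3.14].

### API

Orientations are given as a unit quaternion [x, y, z, w].
In Python, from station import bot gives the robot as it stands. The module is installed in compiled form; this text tells all that it offers.
- The arm moves only by the tool send_rows, never from a script. Its argument "series" is one flat list of numbers, 5 for each row, row after row: the closure, from 0 (fully open) to 1 (shut), then the shift along the tool's x, y, z in cm, then the turn about the tool's x in degrees. A call has 1 to 12 rows; each row shifts and turns the pose as measured when the row begins, along the tool's axes as they then stand; what a row does not reach is not made up. A row lasts 1/12 s, in which the tool goes at most 41.7 mm and 7.16 degrees, less where a joint would pass 70% of its speed; a pose out of reach is approached as far as the arm can. A call is refused whole if a number of a shift passes 4.17 or a number of a turn 7.16, either way. A call with a gripper value outside its range is refused whole. The fingers move at their own pace and stop on an object; "force" is the grip in N (left out, the last holds). Time passes only in rows, so rows that do not move let the fingers close. It gives the time, the measured TCP pose, the force and the opening at its end, in the units of the state.
- bot.sense(): the state, without advancing time (a new reading comes with each control period).
- bot.get_image(name): name is "scene" or "top" or "wrist"; returns the picture (384x512x3 uint8, red, green, blue); there is no depth.
- bot.camera_info(name): a dict with "camera_matrix" (3x3 intrinsics, pixels), "view" (4x4, takes a point from world to camera coordinates). Camera axes: x right, y up, looking along -z (the intrinsics and any distortion apply to the point x, -y, -z); pixel columns grow to the right and rows downward; lengths in m; the calibration is good to about 2 mm. A picture is of the moment at which its call begins: read the wrist's pose just before it. camera_info takes no time and is no camera call; for the wrist camera it gives the pose at the moment of the call.
- bot.sign_off(): hands the job in, once; it reports no verdict.
The state is a dict: "clock": time; "joints": joint angles; "dq": joint speeds; "effort": joint torques, N m; "ee_pos": TCP position; "tcp_rot": TCP orientation; "wrist_force": force on the tool from outside, world axes, zero at the start; "torque": the same for the moment, N m; "opening": finger opening in m.
Only numpy, scipy, OpenCV 4.12 (cv2) and the standard library are available. Lean on these libraries where they do the work, as an engineer would, in place of code of your own. Each camera call takes 0.05 s, during which the arm holds its last target.

### The job

Close the board holder on the little circuit board that lies in it: press down the ribbed pad in the middle of the sliding jaw so that its brake lets go, keep it down while you push the jaw along the rail right up against the stop block, then let the pad spring back up so that the brake holds the jaw there with both long edges of the board in the grooves. Do not force the jaw along with its brake on, do not touch or lift the board itself, and leave the things lying around it where they are.

Things in the scene. Friction and masses are not known exactly. Their poses are not given: they have to be found in the camera images.
- board_holder: grey board holder standing firmly on the bench: base 86 x 262 mm with a slotted aluminium rail along it. Origin: centre of its underside. y runs along the rail from the sliding jaw to the fixed jaw (the way the sliding jaw is pushed to close), x across, z up. Fixed jaw 70 mm wide, 70 mm high, back of its groove at y = 98 mm. A rubber-topped rest, 56 mm high, y = 60 to 86 mm, carries the board.
- jaw_slide (a joint): travel of the sliding jaw in m: 0 fully open, 0.085 against the stop block (its limit). Dark carriage 52 mm wide, 58 mm long, 44 mm high, jaw plate at its front 70 mm wide, 70 mm high, with its flat rear face 23 mm ahead (+y) of the pad's middle; a low lip 47 mm high lies 19 to 24 mm behind the pad's middle. Dragging it takes 11 to 16 N with the brake on, about 1 N with the pad down.
- release_pad (a joint): how far the release pad is pressed down, in m: 0 up (sprung, brake shoe clamped against the rail), 0.006 fully down. It begins to move at about 12 N and is fully down at about 14 N; the brake is free as soon as the pad has gone down 1 mm, and bites again wherever the pad is let up.
- pad_top (a point): middle of the top of the release pad: a black ribbed pad 34 x 34 mm in the middle of the sliding jaw's carriage, 54 mm over the bench when up, 48 mm when fully down. It travels with the jaw. A fingertip on it carries the jaw along by friction or against the rear face of the jaw plate.
- jaw_front (a point): middle of the upper front edge of the sliding jaw's carriage, under the jaw plate: the face that meets the stop block. Travels with the jaw.
- stop_block (a point): the marked stop: middle of the upper edge of the face, towards the sliding jaw, of the dark steel block (46 mm wide, 11 mm long, 40.5 mm high, with a thumb screw) clamped across the rail. With the jaw home, jaw_front meets this point and the carriage's index stands at the one long line of the steel rule on the base.
- board: loose green circuit board, 62 mm (its y, across the rail) by 46 mm (its x, along the rail), 2 mm thick, parts up to 7 mm high on it. Origin under its centre, 3 mm below the middle of its thickness. It lies on the rest with its underside 56 mm over the bench, short of the fixed jaw's groove, perhaps a little askew; the closing jaw pushes it home, to about y = 74 mm on the holder.
- driver_yellow: yellow-handled screwdriver, 143 mm long, 18 mm high, lying on the bench in front of the holder; leave alone. Origin in the middle of the underside, y along it.
- tin_tip: small round tin, 36 mm across, 18 mm high, on the bench in front of the holder; leave alone. Origin in the middle of the underside.
- wick_reel: small yellow reel, 43 x 48 x 30 mm, on the bench behind the holder; leave alone. Origin in the middle of the underside.
- flux_bottle: white bottle with a red cap, 98 mm long, 37 mm across, lying on its side at the back left; leave alone. Origin in the middle of the underside.
There are look-alikes about, which are no part of the job. There is more than one size of the board; the one meant has the size given above.

How it is judged:
By the outcome, as a careful person would: the job done as asked, in the order asked, and still so for the second after the job is handed in, with the robot touching nothing.
It also fails if it takes over 38 s, if anything falls off the work surface, if the arm or the gripper's body presses on something with over 40 N, if the wrist force passes 120 N, or if a joint passes its speed limit or range.

## Working session

There is one attempt and no reset: what is moved stays moved. The work goes in short steps, Python scripts to look and compute and a tool call to move; the robot and the scene stay as the last step left them, time stands still between calls to the robot, and variables do not carry over. Pictures are saved under pics/ and viewed, and the job is handed in when it is done.

Besides the shell and the picture viewer there is one more tool, called after ">>>" as name(argument=value, ...), one argument or row to a line, values as JSON. send_rows: Moves the arm, as the interface text tells. Its arguments: {"type":"object","properties":{"series":{"type":"array","items":{"type":"number"}},"force":{"type":"number"}},"required":["series"]}

```bash
mkdir -p pics
python3 - <<'E'
from station import bot
import cv2, numpy as np
s=bot.sense()
for k in s: print(k,np.round(s[k],4))
for n in ["scene","top","wrist"]:
    im=bot.get_image(n); cv2.imwrite(f"pics/{n}0.png",im[:,:,::-1])
    c=bot.camera_info(n); print(n,{k:np.round(v,4).tolist() for k,v in c.items()})
E
```

```text
clock 0.0
joints [ 1.1089  0.4778  0.0224  1.5564 -0.0115  1.1093 -0.0831]
dq [-0.0007  0.0012  0.0008 -0.0003 -0.0005 -0.0016 -0.0011]
effort [ 4.00000e-04 -5.82847e+01  1.53450e+00 -2.72608e+01 -5.43000e-02
  1.69000e-02  2.00000e-04]
ee_pos [ 0.2336 -0.6326  0.2009]
tcp_rot [ 0.4045  0.5807 -0.4039  0.5796]
wrist_force [-0.3608 -0.4584  0.3954]
torque [-0.0488  0.0466 -0.0069]
opening 0.0877
scene {'camera_matrix': [[387.1308, 0.0, 253.3776], [0.0, 387.1308, 194.0685], [0.0, 0.0, 1.0]], 'view': [[-0.5445, -0.8387, -0.0111, 0.3157], [0.5752, -0.383, 0.7228, -0.3176], [-0.6105, 0.3872, 0.6909, -0.6799], [0.0, 0.0, 0.0, 1.0]]}
top {'camera_matrix': [[388.5489, 0.0, 260.773], [0.0, 388.5489, 191.9109], [0.0, 0.0, 1.0]], 'view': [[0.021, -0.9996, 0.0161, 0.0432], [0.9952, 0.0224, 0.0953, -0.514], [-0.0956, 0.014, 0.9953, -0.8666], [0.0, 0.0, 0.0, 1.0]]}
wrist {'camera_matrix': [[299.82, 0.0, 256.2682], [0.0, 299.82, 197.7831], [0.0, 0.0, 1.0]], 'view': [[0.3456, -0.9384, -0.0019, -0.6748], [0.9093, 0.3354, -0.2462, 0.0294], [0.2316, 0.0834, 0.9692, -0.3896], [0.0, 0.0, 0.0, 1.0]]}
```

View pics/scene0.png

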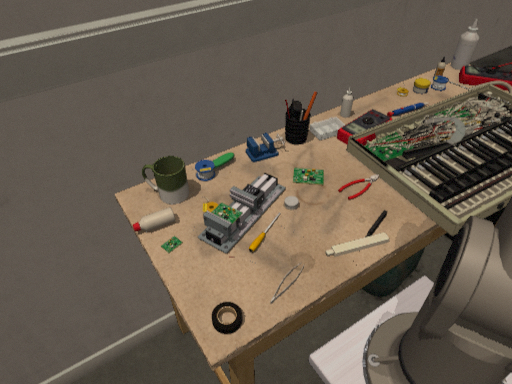

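View pics/top0.png

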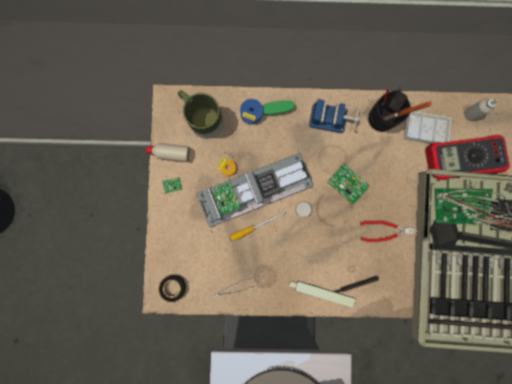

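View pics/wrist0.png

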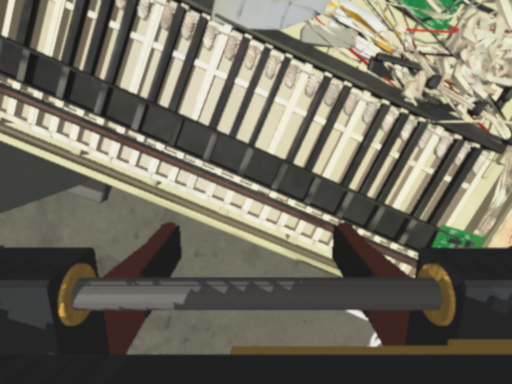

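The scene and top pictures show the holder at about top (255,188), with a board on its left end at (224,196). Next I'll enlarge it.

Run:
```python
import cv2
a=cv2.imread("pics/top0.png")[140:245,140:330]; cv2.imwrite("pics/top0c.png",cv2.resize(a,None,fx=4.2,fy=4.2,interpolation=cv2.INTER_CUBIC))
a=cv2.imread("pics/scene0.png")[160:260,120:310]; cv2.imwrite("pics/scene0c.png",cv2.resize(a,None,fx=4.2,fy=4.2,interpolation=cv2.INTER_CUBIC))
```

```text
(no output)
```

View pics/top0c.png

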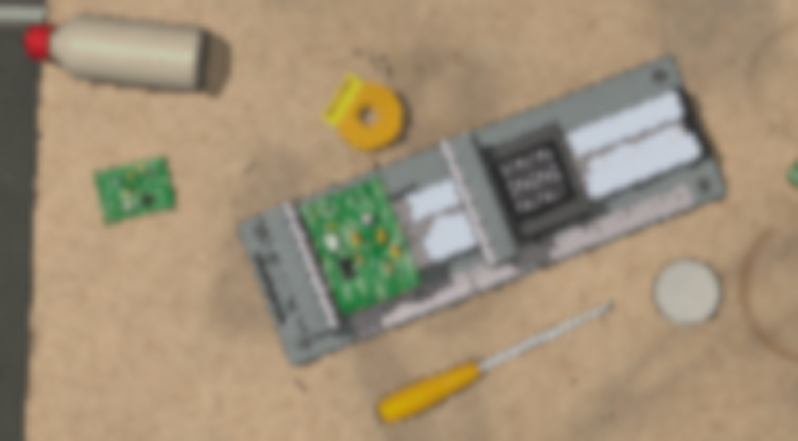

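View pics/scene0c.png

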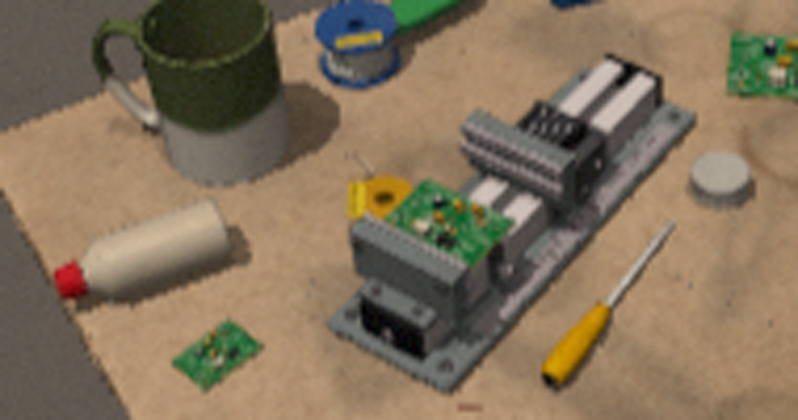

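```bash
cat > h.py <<'E'
import numpy as np
from station import bot
from scipy.spatial.transform import Rotation as R
def ray(name,u,v,z,info=None):
    c=info or bot.camera_info(name); K=np.array(c["camera_matrix"]);V=np.array(c["view"])
    d=np.array([(u-K[0,2])/K[0,0],-(v-K[1,2])/K[1,1],-1.]); Rt=V[:3,:3].T
    o=-Rt@V[:3,3]; w=Rt@d; return o+w*(z-o[2])/w[2]
def proj(p,info):
    K=np.array(info["camera_matrix"]);V=np.array(info["view"]); q=V[:3,:3]@p+V[:3,3]
    return K[0,0]*q[0]/-q[2]+K[0,2], K[1,1]*q[1]/q[2]+K[1,2]
def crop(p,x0=140,y0=140,f=4.2): return ((p[0]+.5)/f-.5+x0,(p[1]+.5)/f-.5+y0)
E
python3 - <<'E'
from h import *
i=bot.camera_info("top")
for n,p,z in [("pad",(535,183),.054),("plateTopFrontFar",(446,142),.07),("plateTopFrontNear",(497,262),.07),("fixfar",(290,205),.07),("fixnear",(335,325),.07),
 ("baseRU",(677,57),.01),("baseRD",(725,190),.01),("baseLU",(240,225),.01),("baseLD",(298,362),.01),("board",(360,245),.058)]:
    print(n,np.round(ray("top",*crop(p),z,i),4))
s=bot.sense(); print(R.from_quat(s["tcp_rot"]).as_matrix().round(3))
E
```

```text
pad [0.5298 0.0414 0.054 ]
plateTopFrontFar [0.5483 0.0886 0.07  ]
plateTopFrontNear [0.4864 0.0607 0.07  ]
fixfar [0.5135 0.1683 0.07  ]
fixnear [0.4521 0.1432 0.07  ]
baseRU [ 0.608  -0.0382  0.01  ]
baseRD [ 0.5335 -0.0658  0.01  ]
baseLU [0.5079 0.2028 0.01  ]
baseLD [0.4332 0.1683 0.01  ]
board [0.4946 0.1325 0.058 ]
[[-0.001  0.938  0.346]
 [ 0.001  0.346 -0.938]
 [-1.    -0.    -0.001]]
```

Which thing is meant:
- **Boards:** the small one at top (172,185) lies loose on the bench and the larger one at (348,183) is also on the bench. The one in the holder at (224,196) is right.
- **Holders:** the blue vise at (328,115) is a look-alike. The grey holder with the slotted rail at (255,188) is right.
- **Pad:** the black ribbed pad is at top (267,183), confirmed in the crop.

Now I'll move towards it.

>>> send_rows(
  series=[1,-0.5,2.5,-2.6,0,1,-0.5,2.5,-2.6,0,1,-0.5,2.5,-2.6,0,1,0,2.5,-2.6,0,1,0,2.5,-2.6,0,1,0,2.5,-2.6,0,1,0,2.5,-2.6,0,1,0,2.5,-2.6,0,1,0,2.5,-2.6,0,1,0,2.5,-2.6,0,1,0,2.5,-2.6,0,1,0,2.5,-2.6,0],
  force=40,
)

```text
clock: 1.15
ee_pos: [0.4072, -0.2264, 0.2121]
tcp_rot: [0.408, 0.579, -0.41, 0.575]
wrist_force: [0.9, -0.2, 0.0]
opening: 0.0113
```

>>> send_rows(
  series=[1,0,2.6,-2.6,0,1,0,2.6,-2.6,0,1,0,2.6,-2.6,0,1,0,2.6,-2.6,0,1,0,2.6,-2.6,0,1,0,2.6,-2.6,0,1,0,2,-2,0,1,0,0,0,0],
)

```text
clock: 1.82
ee_pos: [0.5187, 0.0181, 0.2117]
tcp_rot: [0.406, 0.581, -0.407, 0.577]
wrist_force: [-0.3, 0.7, 0.2]
opening: 0.0003
```

Run:
```python
from h import *
import cv2
s=bot.sense(); c=bot.camera_info("wrist"); im=bot.get_image("wrist")
V=np.array(c["view"]); print(s["clock"],np.round(s["ee_pos"],4),-V[:3,:3].T@V[:3,3]); print(R.from_quat(s["tcp_rot"]).as_matrix().round(3)); 
np.savez("w1.npz",**{k:np.array(c[k]) for k in("camera_matrix","view")})
cv2.imwrite("pics/w1.png",im[:,:,::-1])
for f in (1.5,): cv2.imwrite("pics/w1b.png",cv2.resize(im[:,:,::-1],None,fx=f,fy=f,interpolation=cv2.INTER_CUBIC))
```

```text
1.8167 [0.5187 0.0181 0.2117] [0.58274814 0.03943925 0.39394106]
[[-0.005  0.941  0.339]
 [ 0.003  0.339 -0.941]
 [-1.    -0.004 -0.004]]
```

View pics/w1b.png

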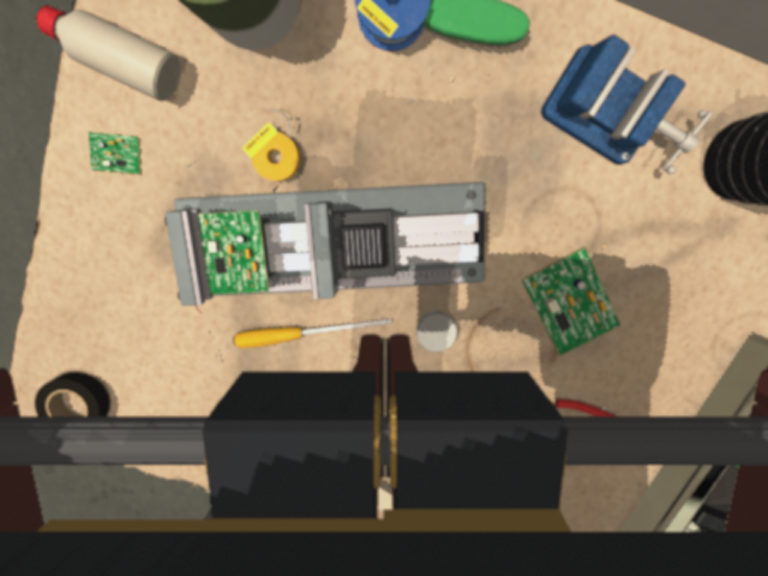

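The wrist picture shows the holder from about (175,250) to (485,230), the pad near (364,246) and the jaw plate at x~320. I'll enlarge it for exact pixels.

Run:
```python
import cv2
a=cv2.imread("pics/w1.png")[110:210,105:335]; cv2.imwrite("pics/w1c.png",cv2.resize(a,None,fx=3.4,fy=3.4,interpolation=cv2.INTER_CUBIC))
```

```text
(no output)
```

View pics/w1c.png

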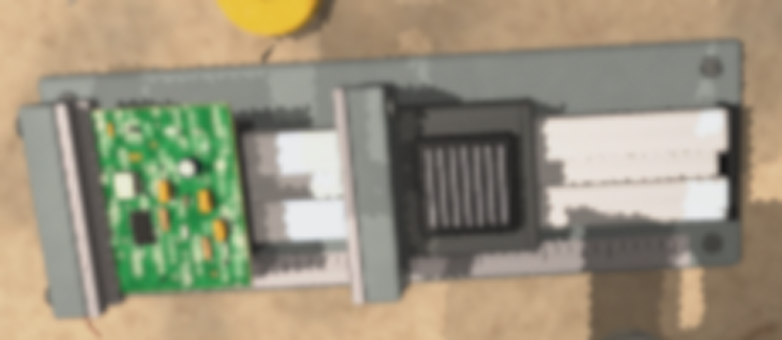

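Run:
```python
from h import *
i=dict(np.load("w1.npz"))
P={}
for n,p,z in [("pad",(469,184),.054),("padTL",(413,137),.054),("padBR",(523,232),.054),("padBL",(420,237),.054),("padTR",(518,132),.054),
 ("plRearU",(388,87),.07),("plRearL",(405,297),.07),("plFrU",(335,90),.07),("plFrL",(353,302),.07),("bU1",(40,78),.01),("bU2",(740,40),.01),("bL2",(742,265),.01),("fixFU",(72,103),.07),("fixFL",(100,315),.07)]:
    P[n]=ray("w",*crop(p,105,110,3.4),z,i); print(n,np.round(P[n],4))
d=P["bU1"]-P["bU2"];print("base ang",np.degrees(np.arctan2(-d[0],d[1])),np.linalg.norm(d))
for a,b in (("plRearU","plRearL"),("plFrU","plFrL"),("fixFU","fixFL"),("bU2","bL2")):
    d=P[a]-P[b];print(a,np.degrees(np.arctan2(d[1],d[0])),np.linalg.norm(d))
y=np.array([-np.sin(np.radians(22.5)),np.cos(np.radians(22.5)),0])
m=(P["plRearU"]+P["plRearL"])/2; print("rear face ahead of pad",(m-P["pad"])@y, "across",(m-P["pad"])@np.array([y[1],-y[0],0]))
```

```text
pad [0.532  0.0395 0.054 ]
padTL [0.5405 0.062  0.054 ]
padBR [0.5228 0.0169 0.054 ]
padBL [0.5094 0.0492 0.054 ]
padTR [0.5538 0.0299 0.054 ]
plRearU [0.5545 0.0731 0.07  ]
plRearL [0.4922 0.0471 0.07  ]
plFrU [0.5481 0.0884 0.07  ]
plFrL [0.4848 0.0626 0.07  ]
bU1 [0.509  0.2013 0.01  ]
bU2 [ 0.6087 -0.0363  0.01  ]
bL2 [ 0.5315 -0.0697  0.01  ]
fixFU [0.5164 0.1648 0.07  ]
fixFL [0.4522 0.1399 0.07  ]
base ang 22.776881940985756 0.2577281428301871
plRearU 22.69553818116663 0.06761725690599388
plFrU 22.18065722244642 0.06838513686528945
fixFU 21.223316116568775 0.06887034097709256
bU2 23.420589996374435 0.0841545861433756
rear face ahead of pad 0.0223890016557644 across -0.00013511583902305
```

>>> send_rows(
  series=[1,1,1.0,-0.9,-1.5,1,1,1.0,-0.8,-1.4,1,2.5,0,0,0,1,2.5,0,0,0,1,2,0,0,0,1,0,0,0,0],
)

```text
clock: 2.37
ee_pos: [0.531, 0.0363, 0.1149]
tcp_rot: [0.39, 0.59, -0.393, 0.587]
wrist_force: [-1.7, -0.7, -0.3]
opening: 0.0005
```

```bash
cat > st.py <<'E'
from h import *
s=bot.sense(); M=R.from_quat(s["tcp_rot"]).as_matrix()
th=np.radians(22.6); hx=np.array([np.cos(th),np.sin(th),0]); hy=np.array([-np.sin(th),np.cos(th),0])
p=np.array(s["ee_pos"]); pad=np.array([.5315,.040,.054])
print(s["clock"],"tcp",p.round(4),"rel pad hx,hy,tipz mm",np.round([1e3*(p-pad)@hx,1e3*(p-pad)@hy,1e3*(p[2]-.008)],1))
print("F hx,hy,z",np.round([np.dot(s["wrist_force"],hx),np.dot(s["wrist_force"],hy),s["wrist_force"][2]],1),"zang",np.degrees(np.arctan2(M[1,2],M[0,2])).round(2),"tilt",M[2].round(4))
E
python3 st.py
```

```text
2.3667 tcp [0.531  0.0363 0.1149] rel pad hx,hy,tipz mm [ -1.9  -3.2 106.9]
F hx,hy,z [-1.8 -0.  -0.3] zang -67.21 tilt [-1.     -0.0056 -0.0014]
```

>>> send_rows(
  series=[1,2,0.2,-0.4,0,1,2,0,0,0,1,0.5,0,0,0,1,0,0,0,0],
)

```text
clock: 2.7
ee_pos: [0.531, 0.0388, 0.0678]
tcp_rot: [0.39, 0.591, -0.394, 0.587]
wrist_force: [0.6, -0.3, 0.4]
opening: 0.0004
```

```bash
python3 st.py
python3 - <<'E'
from h import *
import cv2
im=bot.get_image("wrist")[:,:,::-1]; cv2.imwrite("pics/w2.png",im); im2=bot.get_image("scene")[:,:,::-1]
cv2.imwrite("pics/w2b.png",np.hstack([cv2.resize(im[130:330,160:360],(400,400),interpolation=2),cv2.resize(im2[160:260,190:290],(400,400),interpolation=2)]))
E
```

```text
2.7 tcp [0.531  0.0388 0.0678] rel pad hx,hy,tipz mm [-0.9 -1.  59.8]
F hx,hy,z [ 0.4 -0.5  0.4] zang -67.28 tilt [-1.     -0.0081 -0.0013]
```

View pics/w2b.png

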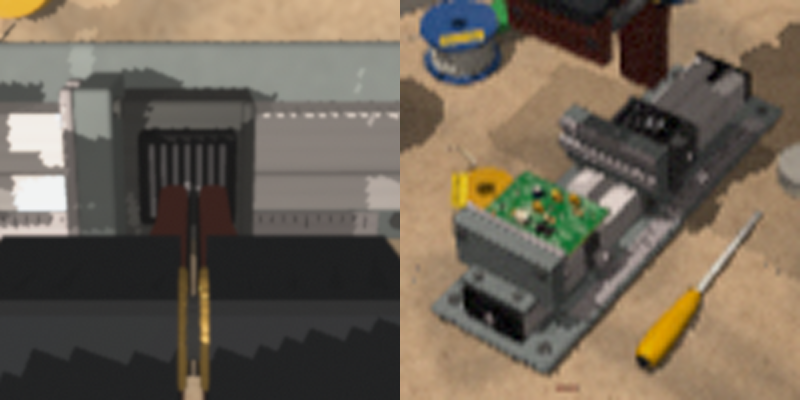

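The left half shows the closed fingertips over the ribbed pad. The right half shows red parts near the wheel, so I'll check the full scene picture.

Run:
```python
from h import *
import cv2
im2=bot.get_image("scene")[:,:,::-1]; cv2.imwrite("pics/s3.png",cv2.resize(im2[90:270,150:370],None,fx=3.3,fy=3.3,interpolation=2))
i=bot.camera_info("scene"); s=bot.sense(); p=np.array(s["ee_pos"])
M=R.from_quat(s["tcp_rot"]).as_matrix()
for q in (p+.008*M[:,0],p-.072*M[:,0],np.array([.5315,.04,.054])): 
    u,v=proj(q,i); print(u,v,(u-150)*3.3,(v-90)*3.3)
```

```text
250.32642980375752 186.67649037929462 331.0772183523998 319.03241825167225
249.61906614272175 161.05434472966593 328.74291827098176 234.47933760789755
250.1941128088303 189.25591806853114 330.64057226914 327.5445296261528
```

View pics/s3.png

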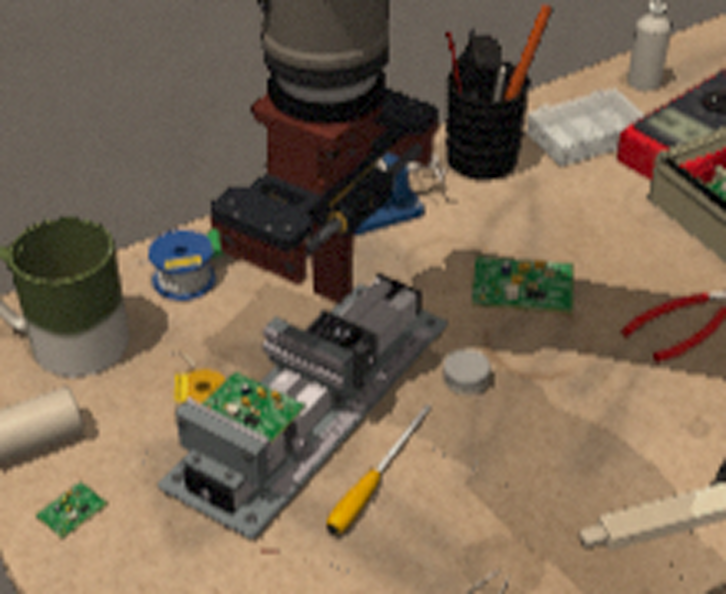

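>>> send_rows(
  series=[1,0.3,0.1,-0.1,0,1,0.3,0,0,0,1,0,0,0,0],
)

```text
clock: 3.1
ee_pos: [0.5352, 0.0404, 0.0662]
tcp_rot: [0.392, 0.588, -0.392, 0.589]
wrist_force: [-0.4, -0.6, 0.4]
opening: 0.0007
```

```bash
python3 st.py
python3 - <<'E'
from h import *
import cv2
im2=bot.get_image("scene")[:,:,::-1]; cv2.imwrite("pics/s4.png",cv2.resize(im2[130:220,200:310],None,fx=6,fy=6,interpolation=2))
E
```

```text
3.1 tcp [0.5352 0.0404 0.0662] rel pad hx,hy,tipz mm [ 3.6 -1.1 58.2]
F hx,hy,z [-0.6 -0.4  0.4] zang -67.33 tilt [-1.0e+00  3.0e-04  1.6e-03]
```

View pics/s4.png

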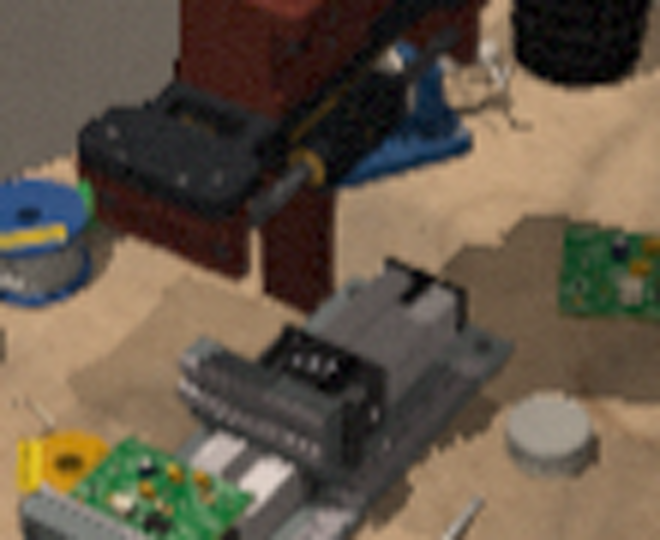

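Run:
```python
from h import *
import cv2
s=bot.sense(); p=np.array(s["ee_pos"]); M=R.from_quat(s["tcp_rot"]).as_matrix()
for n in("wrist","scene"):
    i=bot.camera_info(n); im=np.ascontiguousarray(bot.get_image(n)[:,:,::-1])
    x0,y0,w,h,f=(156,150,200,150,4) if n=="wrist" else (200,130,130,95,6)
    big=cv2.resize(im[y0:y0+h,x0:x0+w],None,fx=f,fy=f,interpolation=2)
    for d,col in((.008,(0,0,255)),(-.011,(0,255,255)),(-.031,(255,255,0))):
        pts=[]
        for a,b in((-1,-1),(1,-1),(1,1),(-1,1)):
            u,v=proj(p+M@np.array([d,a*.010,b*.0135]),i); pts.append(((u-x0+.5)*f,(v-y0+.5)*f))
        cv2.polylines(big,[np.int32(pts)],True,col,1)
    cv2.imwrite(f"pics/ov_{n}.png",big)
```

```text
(no output)
```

View pics/ov_wrist.png

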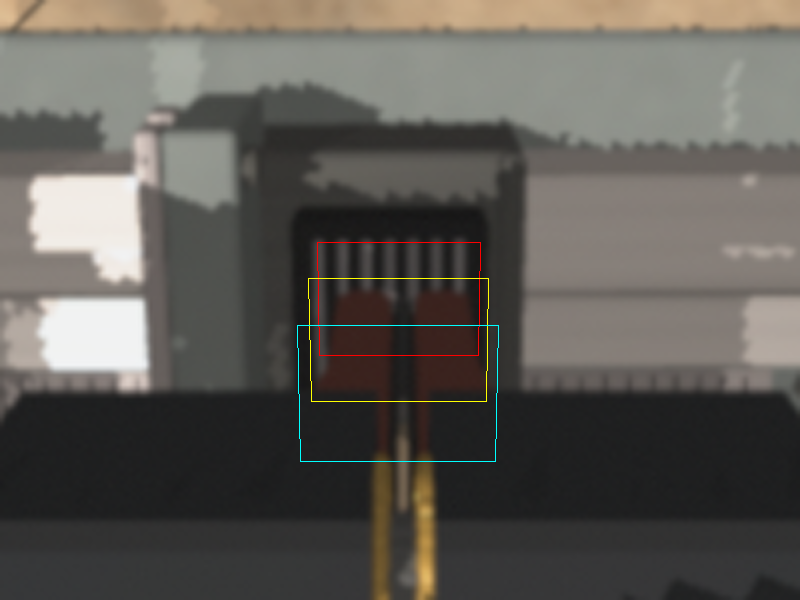

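View pics/ov_scene.png

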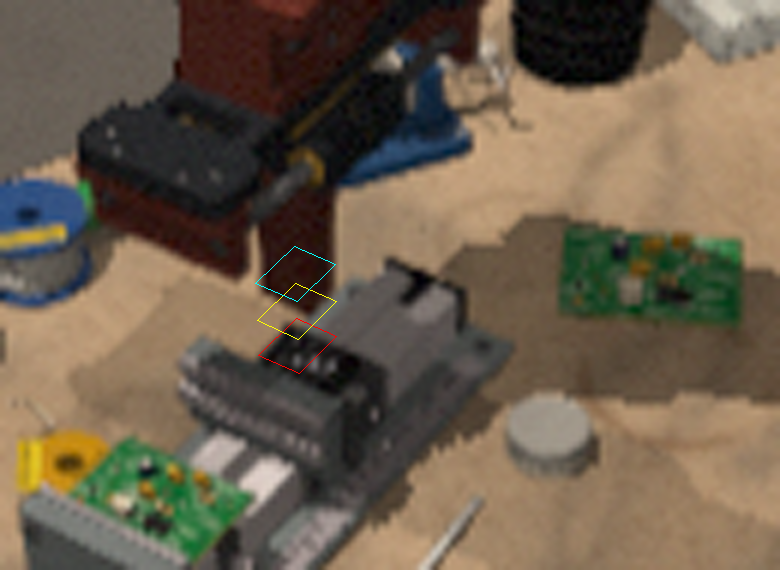

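>>> send_rows(
  series=[1,0.3,0,-0.25,0,1,0.4,0,0,0,1,0.2,0,0,0],
)

```text
clock: 3.5
ee_pos: [0.5347, 0.043, 0.0574]
tcp_rot: [0.392, 0.588, -0.392, 0.589]
wrist_force: [0.2, 0.1, -0.1]
opening: 0.0005
```

```bash
python3 st.py
```

```text
3.5 tcp [0.5347 0.043  0.0574] rel pad hx,hy,tipz mm [ 4.1  1.5 49.4]
F hx,hy,z [ 0.2  0.  -0.1] zang -67.34 tilt [-1.      0.0017  0.002 ]
```

No contact yet at nominal tip height 49 mm, so the shut fingers are indeed shorter, as the pictures showed. I'll go on in small steps.

>>> send_rows(
  series=[1,0.3,-0.1,0,0,1,0.2,0,0,0],
)

```text
clock: 3.67
ee_pos: [0.5334, 0.0427, 0.0515]
tcp_rot: [0.392, 0.588, -0.392, 0.589]
wrist_force: [-0.2, 0.0, 0.3]
opening: 0.0004
```

>>> send_rows(
  series=[1,0.25,0,0,0],
)

```text
clock: 3.75
ee_pos: [0.5333, 0.0427, 0.0487]
tcp_rot: [0.392, 0.588, -0.392, 0.589]
wrist_force: [-0.1, -0.4, 0.4]
opening: 0.0003
```

>>> send_rows(
  series=[1,0.25,0,0,0],
)

```text
clock: 3.83
ee_pos: [0.5332, 0.0426, 0.0458]
tcp_rot: [0.392, 0.588, -0.392, 0.589]
wrist_force: [-0.3, -0.1, -0.5]
opening: 0.0003
```

```bash
cat > ov.py <<'E'
from h import *
import cv2,sys
x0,y0,w,h,f=(156,150,200,150,4); im=bot.get_image("wrist")[:,:,::-1]
a=cv2.resize(im[y0:y0+h,x0:x0+w],(400,300),interpolation=2)
im=bot.get_image("scene")[:,:,::-1]; b=cv2.resize(im[140:215,205:305],(400,300),interpolation=2)
cv2.imwrite(f"pics/{sys.argv[1]}.png",np.hstack([a,b]))
E
python3 ov.py o5
```

```text
(no output)
```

View pics/o5.png

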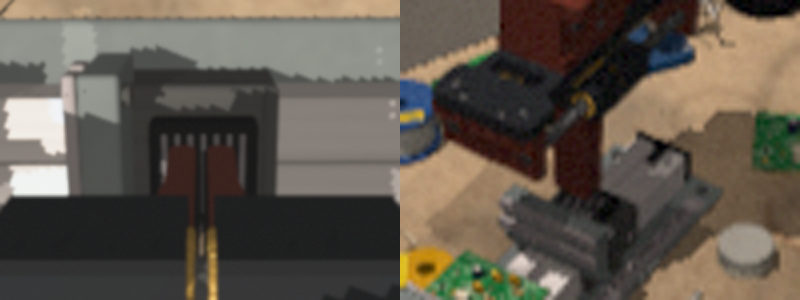

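The fingers are now just above or at the pad (scene tip at crop (578,200)) and well centred on it along the rail. Continuing in small steps.

>>> send_rows(
  series=[1,0.2,0,0,0],
)

```text
clock: 4.02
ee_pos: [0.5333, 0.0427, 0.0438]
tcp_rot: [0.392, 0.588, -0.392, 0.589]
wrist_force: [0.7, -0.6, -0.1]
opening: 0.0001
```

>>> send_rows(
  series=[1,0.2,0,0,0],
)

```text
clock: 4.1
ee_pos: [0.5333, 0.0427, 0.0416]
tcp_rot: [0.392, 0.588, -0.392, 0.589]
wrist_force: [-0.3, -0.5, -0.4]
opening: 0.0008
```

>>> send_rows(
  series=[1,0.2,0,0,0],
)

```text
clock: 4.18
ee_pos: [0.5335, 0.0426, 0.0395]
tcp_rot: [0.392, 0.588, -0.392, 0.589]
wrist_force: [-0.1, 0.6, 0.7]
opening: 0.0002
```

>>> send_rows(
  series=[1,0.15,0,0,0],
)

```text
clock: 4.27
ee_pos: [0.5334, 0.0426, 0.0378]
tcp_rot: [0.392, 0.588, -0.392, 0.589]
wrist_force: [-0.1, 0.1, 0.6]
opening: 0.0005
```

>>> send_rows(
  series=[1,0.15,0,0,0],
)

```text
clock: 4.35
ee_pos: [0.5334, 0.0426, 0.0361]
tcp_rot: [0.392, 0.588, -0.392, 0.589]
wrist_force: [0.4, -0.4, 0.0]
opening: 0.0006
```

>>> send_rows(
  series=[1,0.15,0,0,0],
)

```text
clock: 4.43
ee_pos: [0.5335, 0.0426, 0.0345]
tcp_rot: [0.392, 0.588, -0.392, 0.589]
wrist_force: [0.4, -0.0, 0.0]
opening: 0.0003
```

>>> send_rows(
  series=[1,0.15,0,0,0],
)

```text
clock: 4.52
ee_pos: [0.5337, 0.0427, 0.0332]
tcp_rot: [0.392, 0.588, -0.392, 0.589]
wrist_force: [-3.9, 0.0, 11.8]
opening: 0.0003
```

Contact at TCP z 0.033, with 12 N. Pressing on.

>>> send_rows(
  series=[1,0.2,0,0,0],
)

```text
clock: 4.6
ee_pos: [0.5338, 0.0426, 0.0318]
tcp_rot: [0.392, 0.588, -0.392, 0.589]
wrist_force: [-4.7, -0.6, 12.0]
opening: 0.0007
```

>>> send_rows(
  series=[1,0.3,0,0,0],
)

```text
clock: 4.68
ee_pos: [0.5338, 0.0426, 0.0297]
tcp_rot: [0.392, 0.587, -0.392, 0.589]
wrist_force: [-4.6, -2.4, 14.1]
opening: 0.0001
```

```bash
python3 st.py
```

```text
4.6833 tcp [0.5338 0.0426 0.0297] rel pad hx,hy,tipz mm [ 3.1  1.5 21.7]
F hx,hy,z [-5.2 -0.4 14.1] zang -67.34 tilt [-1.0e+00  8.0e-04  2.9e-03]
```

>>> send_rows(
  series=[1,0.3,-0.05,0,0],
)

```text
clock: 4.77
ee_pos: [0.5338, 0.0425, 0.0278]
tcp_rot: [0.392, 0.587, -0.392, 0.59]
wrist_force: [-3.4, 0.5, 13.3]
opening: 0.0007
```

>>> send_rows(
  series=[1,0.3,-0.05,0,0],
)

```text
clock: 4.85
ee_pos: [0.5345, 0.0423, 0.0271]
tcp_rot: [0.392, 0.586, -0.392, 0.591]
wrist_force: [-11.7, -3.4, 45.5]
opening: 0.0002
```

```bash
python3 st.py
```

```text
4.85 tcp [0.5345 0.0423 0.0271] rel pad hx,hy,tipz mm [ 3.7  1.  19.1]
F hx,hy,z [-12.1   1.4  45.5] zang -67.36 tilt [-1.      0.0029  0.0051]
```

Pad is fully down (bottomed out, 45 N). I'll ease the pressure and start moving slowly along the rail.

>>> send_rows(
  series=[1,0.15,-0.05,-0.1,0,1,0.15,-0.05,-0.2,0],
)

```text
clock: 5.02
ee_pos: [0.5336, 0.043, 0.0276]
tcp_rot: [0.392, 0.585, -0.393, 0.591]
wrist_force: [-2.6, -2.7, 13.5]
opening: 0.0004
```

```bash
python3 st.py
```

```text
5.0167 tcp [0.5336 0.043  0.0276] rel pad hx,hy,tipz mm [ 3.1  2.  19.6]
F hx,hy,z [-3.4 -1.5 13.5] zang -67.45 tilt [-1.      0.0035  0.0091]
```

>>> send_rows(
  series=[1,0.2,-0.02,-0.4,0,1,0.2,-0.02,-0.4,0,1,0.2,-0.02,-0.4,0],
)

```text
clock: 5.27
ee_pos: [0.5309, 0.0503, 0.0274]
tcp_rot: [0.392, 0.582, -0.395, 0.593]
wrist_force: [-6.3, -4.2, 24.0]
opening: 0.0005
```

```bash
python3 st.py; python3 ov.py o6
```

```text
5.2667 tcp [0.5309 0.0503 0.0274] rel pad hx,hy,tipz mm [ 3.4  9.8 19.4]
F hx,hy,z [-7.5 -1.4 24. ] zang -67.66 tilt [-0.9999  0.005   0.0165]
```

View pics/o6.png

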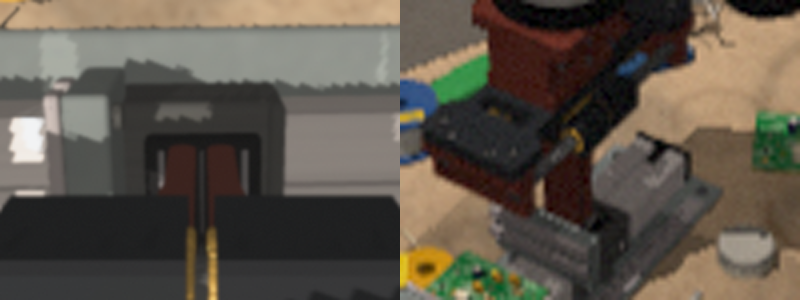

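The jaw is following the finger by friction. Continuing a little faster.

>>> send_rows(
  series=[1,0.18,-0.02,-0.8,0,1,0.18,-0.02,-0.8,0,1,0.18,-0.02,-0.8,0],
)

```text
clock: 5.62
ee_pos: [0.5232, 0.0684, 0.0274]
tcp_rot: [0.392, 0.578, -0.398, 0.595]
wrist_force: [-5.7, -3.7, 22.6]
opening: 0.0005
```

```bash
python3 st.py
```

```text
5.6167 tcp [0.5232 0.0684 0.0274] rel pad hx,hy,tipz mm [ 3.3 29.4 19.4]
F hx,hy,z [-6.7 -1.2 22.6] zang -67.91 tilt [-0.9997  0.0059  0.0242]
```

>>> send_rows(
  series=[1,0.18,-0.02,-0.9,0,1,0.18,-0.02,-0.9,0,1,0.18,-0.02,-0.9,0],
)

```text
clock: 5.87
ee_pos: [0.5157, 0.0878, 0.0275]
tcp_rot: [0.392, 0.574, -0.401, 0.597]
wrist_force: [2.1, -12.9, 16.4]
opening: 0.0006
```

```bash
python3 st.py; python3 ov.py o7
```

```text
5.8667 tcp [0.5157 0.0878 0.0275] rel pad hx,hy,tipz mm [ 3.8 50.2 19.5]
F hx,hy,z [ -3.  -12.7  16.4] zang -68.18 tilt [-0.9994  0.0078  0.0351]
```

View pics/o7.png

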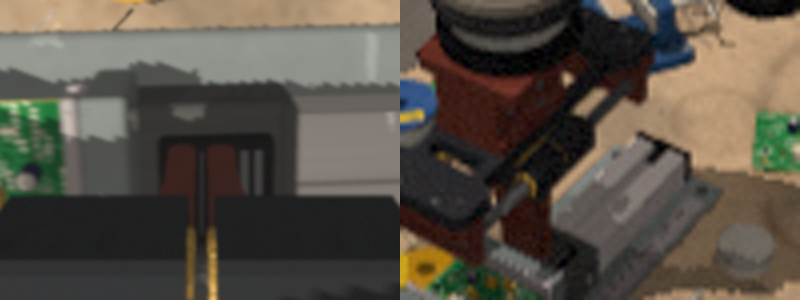

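A 12.7 N resistance appeared. I'll look wider to see whether the jaw is at the stop or held by something else.

Run:
```python
from h import *
import cv2
im=bot.get_image("wrist")[:,:,::-1]; cv2.imwrite("pics/w8.png",cv2.resize(im[110:260,60:320],None,fx=3,fy=3,interpolation=2))
im=bot.get_image("top")[:,:,::-1]; cv2.imwrite("pics/t8.png",cv2.resize(im[140:240,170:330],None,fx=4,fy=4,interpolation=2))
im=bot.get_image("scene")[:,:,::-1]; cv2.imwrite("pics/s8.png",cv2.resize(im[160:260,180:310],None,fx=6,fy=6,interpolation=2))
```

```text
(no output)
```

View pics/w8.png

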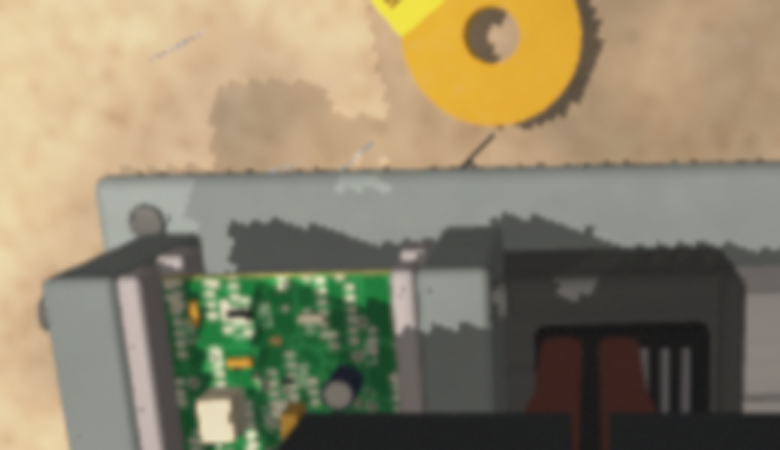

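View pics/s8.png

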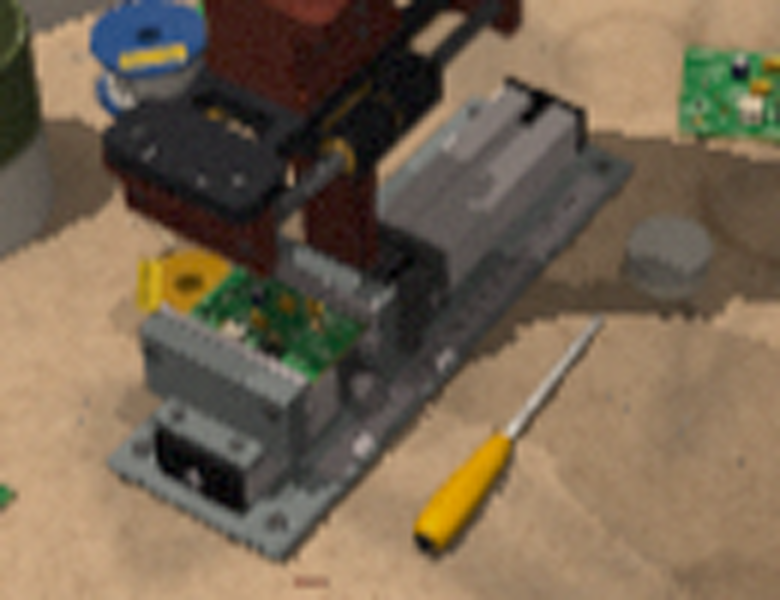

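View pics/t8.png

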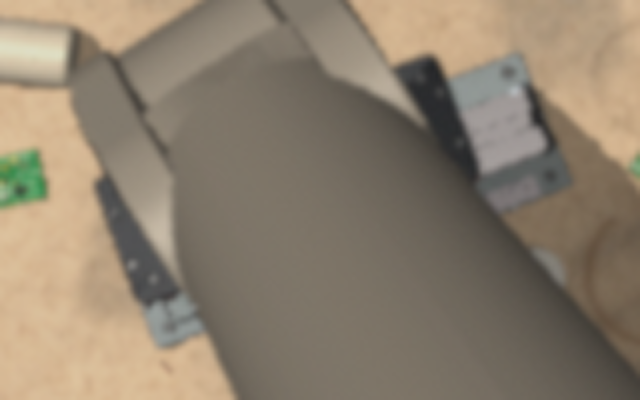

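```bash
python3 st.py
```

```text
6.1167 tcp [0.5156 0.0891 0.0275] rel pad hx,hy,tipz mm [ 4.2 51.5 19.5]
F hx,hy,z [-4.7 -4.6 19.7] zang -68.15 tilt [-0.9994  0.0083  0.0331]
```

The jaw plate is now right up to the board and looks home. I'll keep the pad down and press forward gently to confirm the hard stop.

>>> send_rows(
  series=[1,0.18,0,-0.2,0,1,0.18,0,-0.25,0],
)

```text
clock: 6.28
ee_pos: [0.5158, 0.0891, 0.0274]
tcp_rot: [0.392, 0.572, -0.403, 0.598]
wrist_force: [-4.3, -7.8, 22.6]
opening: 0.0005
```

```bash
python3 st.py;  python3 - <<'E'
from h import *
import cv2
i=bot.camera_info("wrist"); np.savez("w9.npz",**{k:np.array(i[k]) for k in("camera_matrix","view")})
im=bot.get_image("wrist")[:,:,::-1]; cv2.imwrite("pics/w9.png",cv2.resize(im[110:260,60:320],None,fx=3,fy=3,interpolation=2))
E
```

```text
6.2833 tcp [0.5158 0.0891 0.0274] rel pad hx,hy,tipz mm [ 4.3 51.4 19.4]
F hx,hy,z [-7.  -5.6 22.6] zang -68.37 tilt [-0.9992  0.0085  0.0396]
```

View pics/w9.png

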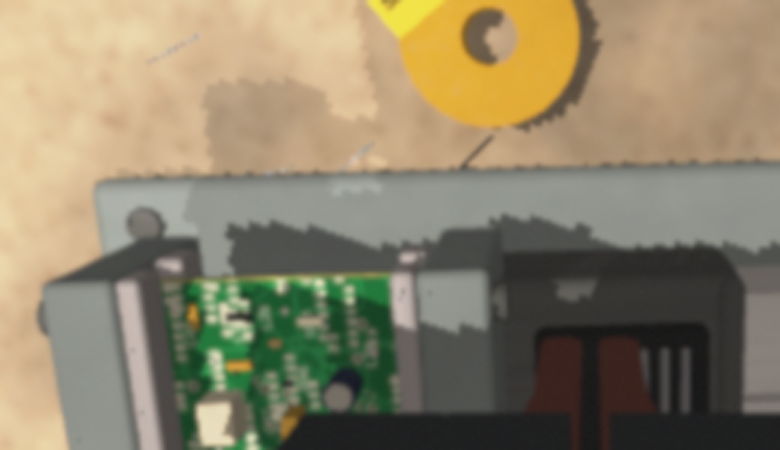

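Run:
```python
from h import *
th=np.radians(22.6); hy=np.array([-np.sin(th),np.cos(th),0])
i=dict(np.load("w9.npz")); j=dict(np.load("w1.npz"))
# holder y from base right end mid -> -131mm
O=((.6087+.5315)/2,(-.0363-.0697)/2); o=np.array([*O,0])@hy+.131
bl=ray("w",*crop((97,183),60,110,3),.01,i); print("base left corner y",(bl@hy-o)*1e3)
for n,p in [("fix strip R",(145,355)),("fix strip L",(122,340)),("slide strip L",(394,330)),("slide strip R",(416,330)),("plate rear",(491,330))]:
    print(n,((ray("w",*crop(p,60,110,3),.07,i)@hy-o)*1e3).round(1))
for n,p in [("w1 slide L",(343,190)),("w1 slide R",(354,190)),("w1 rear",(396,190)),("w1 fixL",(68,190)),("w1 fixR",(80,190))]:
    print(n,((ray("w",*crop(p,105,110,3.4),.07,j)@hy-o)*1e3).round(1))
```

```text
base left corner y 127.4216362306879
fix strip R 93.6
fix strip L 96.9
slide strip L 53.5
slide strip R 49.9
plate rear 37.8
w1 slide L 8.4
w1 slide R 4.9
w1 rear -8.5
w1 fixL 96.4
w1 fixR 92.5
```

The geometry agrees: jaw plate front is at y≈53.5, the gap is 40 mm, and the board centre is at about 73.6 against the 74 expected. Forward pushing moves nothing. I'll let the pad up slowly with a slight forward bias.

>>> send_rows(
  series=[1,0.18,0,-0.35,0,1,0,0,-0.15,0,1,-0.15,0,-0.15,0,1,-0.2,0,-0.1,0,1,-0.2,0,-0.05,0],
)

```text
clock: 6.75
ee_pos: [0.5158, 0.089, 0.0369]
tcp_rot: [0.391, 0.566, -0.407, 0.6]
wrist_force: [-0.1, -0.1, -0.6]
opening: 0.0003
```

```bash
python3 st.py
```

```text
6.75 tcp [0.5158 0.089  0.0369] rel pad hx,hy,tipz mm [ 4.4 51.3 28.9]
F hx,hy,z [-0.2 -0.1 -0.6] zang -68.76 tilt [-0.9986  0.0093  0.052 ]
```

>>> send_rows(
  series=[1,-0.8,0,0.05,0,1,-1,0,0.06,0,1,-1.5,0,0.09,0,1,-2.5,0,0.12,0,1,-3,0,0.15,0,1,-3,0,0.15,0,1,-3,0,0.15,0,1,-3,0,0.15,0,1,-3,0,0.15,0,1,0,0,0,0],
)

```text
clock: 7.58
ee_pos: [0.5114, 0.09, 0.2591]
tcp_rot: [0.39, 0.569, -0.405, 0.6]
wrist_force: [1.7, 0.7, 0.4]
opening: 0.0005
```

```bash
python3 st.py;  python3 - <<'E'
from h import *
import cv2
i=bot.camera_info("wrist"); np.savez("w10.npz",**{k:np.array(i[k]) for k in("camera_matrix","view")})
im=bot.get_image("wrist")[:,:,::-1]; cv2.imwrite("pics/w10.png",im);cv2.imwrite("pics/w10b.png",cv2.resize(im,None,fx=1.5,fy=1.5,interpolation=2))
E
```

```text
7.5833 tcp [0.5114 0.09   0.2591] rel pad hx,hy,tipz mm [  0.6  53.9 251.1]
F hx,hy,z [ 1.8 -0.   0.4] zang -68.5 tilt [-0.9988  0.0069  0.0482]
```

View pics/w10b.png

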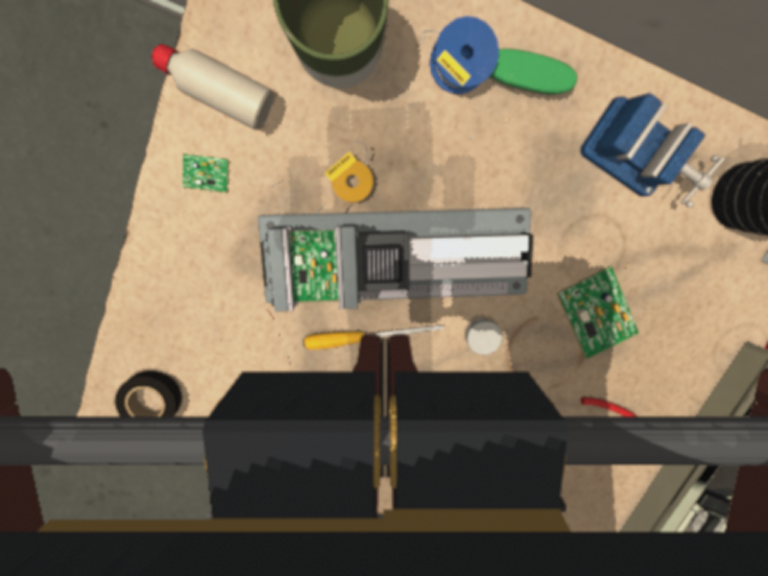

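The jaw stayed on the board, and the neighbours (driver, tin, reel, bottle) look unmoved. Next I'll check the index on the steel rule and the stop, and whether the pad is up.

Run:
```python
from h import *
import cv2
im=cv2.imread("pics/w10.png"); cv2.imwrite("pics/w10c.png",cv2.resize(im[135:215,165:365],None,fx=4,fy=4,interpolation=2))
im=bot.get_image("scene")[:,:,::-1]; cv2.imwrite("pics/s10.png",cv2.resize(im[165:255,190:310],None,fx=6,fy=6,interpolation=2))
```

```text
(no output)
```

View pics/w10c.png

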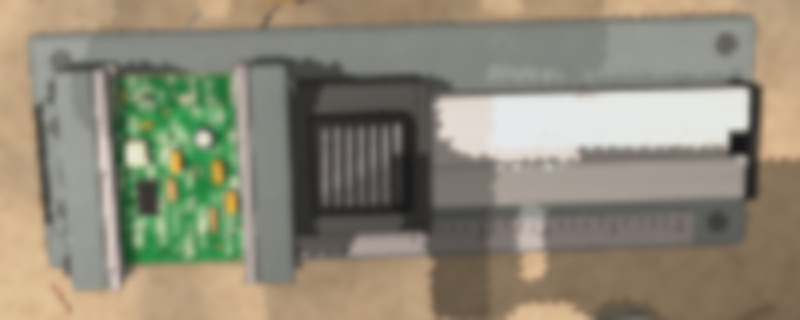

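View pics/s10.png

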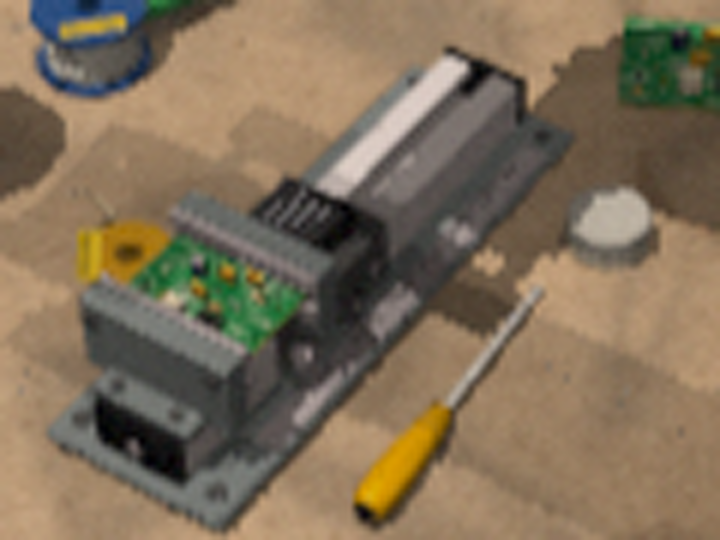

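I'll move the camera to a closer view of the rule side, staying high over everything.

>>> send_rows(
  series=[1,0,-2.5,-0.4,0,1,0.5,-2.5,-0.4,0,1,2.5,-2,-0.4,0,1,3,-1,-0.4,0,1,2.5,0,0,0,1,0,0,0,0],
)

```text
clock: 8.18
ee_pos: [0.4223, 0.0689, 0.161]
tcp_rot: [0.386, 0.573, -0.409, 0.597]
wrist_force: [-0.2, -0.9, -0.0]
opening: 0.0003
```

```bash
python3 st.py;  python3 - <<'E'
from h import *
import cv2
i=bot.camera_info("wrist"); np.savez("w11.npz",**{k:np.array(i[k]) for k in("camera_matrix","view")})
im=bot.get_image("wrist")[:,:,::-1]; cv2.imwrite("pics/w11.png",im);cv2.imwrite("pics/w11b.png",cv2.resize(im,None,fx=1.5,fy=1.5,interpolation=2))
E
```

```text
8.1833 tcp [0.4223 0.0689 0.161 ] rel pad hx,hy,tipz mm [-89.7  68.6 153. ]
F hx,hy,z [-0.6 -0.8 -0. ] zang -68.42 tilt [-0.9989 -0.007   0.0457]
```

View pics/w11b.png

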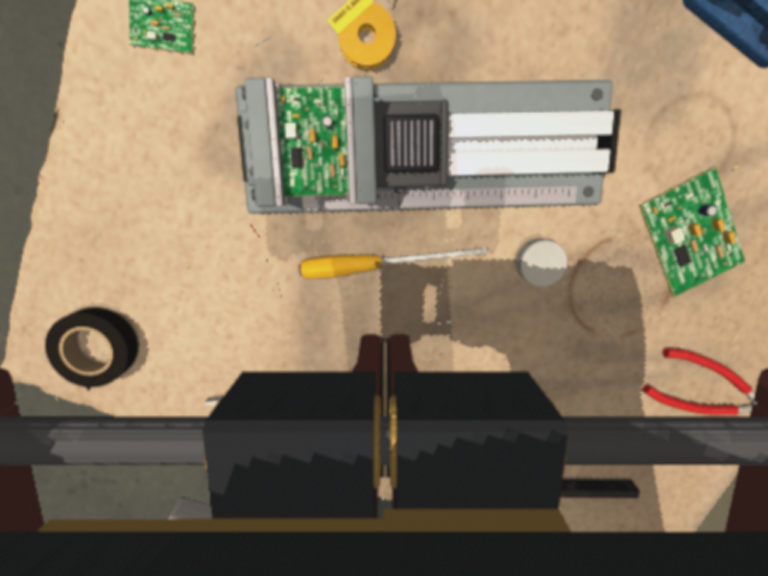

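>>> send_rows(
  series=[1,3,0.5,0,0,1,3,0.5,0,0,1,2,0.5,0,0,1,0,0,0,0],
)

```text
clock: 8.57
ee_pos: [0.4428, 0.0729, 0.0842]
tcp_rot: [0.388, 0.571, -0.407, 0.598]
wrist_force: [0.2, 0.3, -0.1]
opening: 0.0004
```

```bash
python3 st.py;  python3 - <<'E'
from h import *
import cv2
i=bot.camera_info("wrist"); np.savez("w12.npz",**{k:np.array(i[k]) for k in("camera_matrix","view")})
im=bot.get_image("wrist")[:,:,::-1]; cv2.imwrite("pics/w12.png",im);cv2.imwrite("pics/w12b.png",cv2.resize(im[20:220,120:390],None,fx=2.9,fy=2.9,interpolation=2))
E
```

```text
8.5667 tcp [0.4428 0.0729 0.0842] rel pad hx,hy,tipz mm [-69.2  64.4  76.2]
F hx,hy,z [ 0.3  0.2 -0.1] zang -68.45 tilt [-9.989e-01  2.000e-04  4.620e-02]
```

View pics/w12b.png

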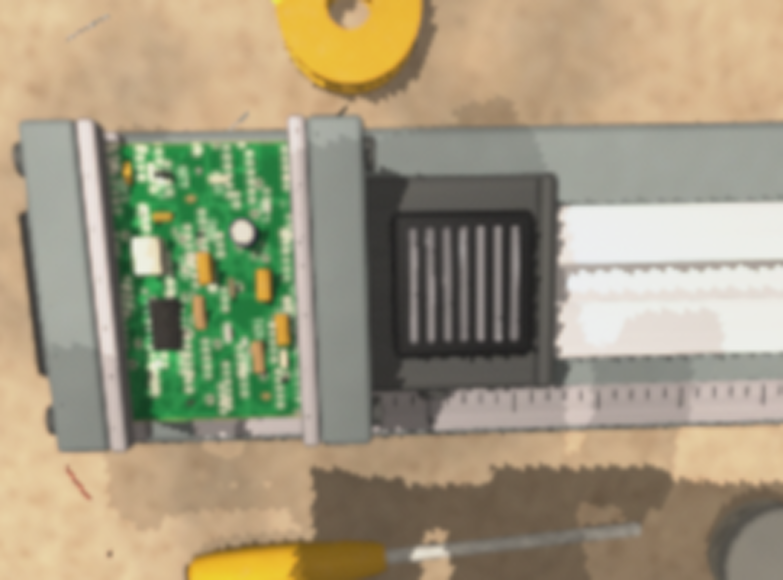

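The board sits squarely between both jaws and the pad shows its full ribs. I'll zoom in on the index and rule under the carriage.

Run:
```python
import cv2,numpy as np
im=cv2.imread("pics/w12.png")[148:175,215:325]
a=cv2.resize(im,None,fx=7,fy=7,interpolation=2)
g=np.clip(255*(a/255.)**.5,0,255).astype(np.uint8)
cv2.imwrite("pics/w12r.png",np.vstack([a,g]))
```

```text
(no output)
```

View pics/w12r.png

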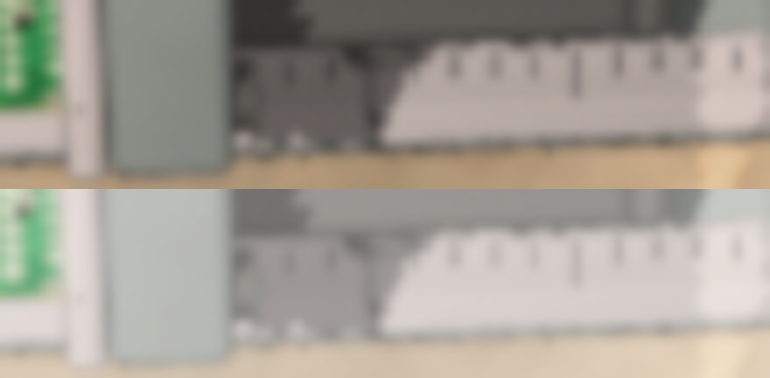

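>>> send_rows(
  series=[1,2,0,1.2,0,1,2,0,1.2,0,1,0,0,0,0],
)

```text
clock: 8.87
ee_pos: [0.4575, 0.0505, 0.0512]
tcp_rot: [0.39, 0.569, -0.404, 0.6]
wrist_force: [-0.1, 0.3, 0.5]
opening: 0.0003
```

```bash
python3 st.py;  python3 - <<'E'
from h import *
import cv2
i=bot.camera_info("wrist"); np.savez("w13.npz",**{k:np.array(i[k]) for k in("camera_matrix","view")})
im=bot.get_image("wrist")[:,:,::-1]; cv2.imwrite("pics/w13.png",im);cv2.imwrite("pics/w13b.png",cv2.resize(im[130:230,100:300],None,fx=4,fy=4,interpolation=2))
E
```

```text
8.8667 tcp [0.4575 0.0505 0.0512] rel pad hx,hy,tipz mm [-64.3  38.1  43.2]
F hx,hy,z [0.  0.3 0.5] zang -68.36 tilt [-0.9988  0.0086  0.0477]
```

View pics/w13b.png

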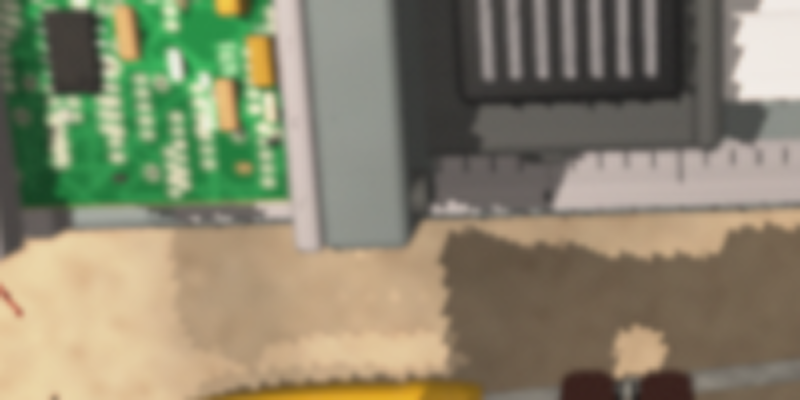

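Run:
```python
import cv2,numpy as np
im=cv2.imread("pics/w13.png")[160:186,200:262]
a=cv2.resize(im,None,fx=12,fy=12,interpolation=2)
g=np.clip(255*(a/255.)**.5,0,255).astype(np.uint8)
cv2.imwrite("pics/w13r.png",np.vstack([a[:290],g[:290]]))
```

```text
(no output)
```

View pics/w13r.png

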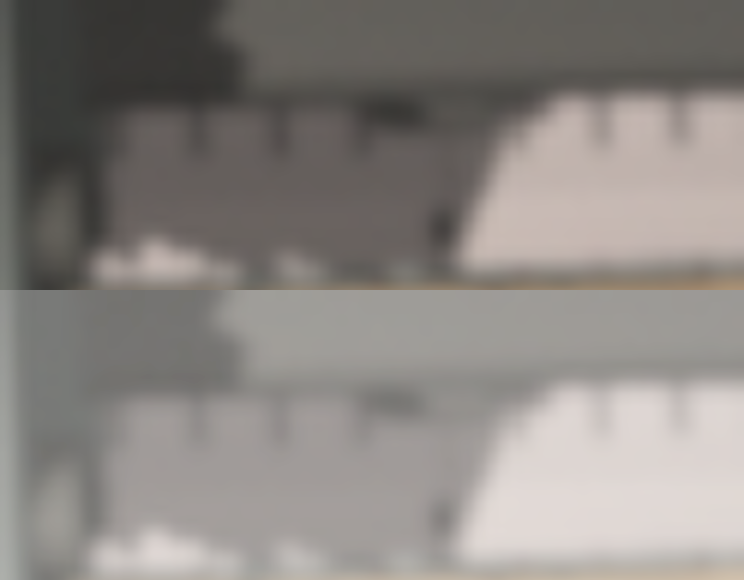

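The index tab on the carriage stands over the rule's long line (x≈443–450 at 16 px/mm), so the jaw is home. I'll lift clear, take a last look and hand in.

>>> send_rows(
  series=[1,-2,-0.5,0,0,1,-3,-0.5,0,0,1,-3,0,0,0,1,-3,0,0,0,1,-3,0,0,0,1,0,0,0,0],
)

```text
clock: 9.42
ee_pos: [0.4443, 0.0604, 0.2101]
tcp_rot: [0.392, 0.569, -0.399, 0.603]
wrist_force: [0.3, -0.3, 0.7]
opening: 0.0003
```

Run:
```python
from h import *
import cv2
th=np.radians(22.6); hy=np.array([-np.sin(th),np.cos(th),0])
i=dict(np.load("w12.npz"))
im=bot.get_image("scene")[:,:,::-1]; cv2.imwrite("pics/s14.png",cv2.resize(im[130:270,120:320],None,fx=4,fy=4,interpolation=2))
s=bot.sense(); print(s["clock"],np.round(s["ee_pos"],3),np.round(s["wrist_force"],1))
```

```text
9.4667 [0.444 0.06  0.208] [-0.4  0.5  0.3]
```

View pics/s14.png

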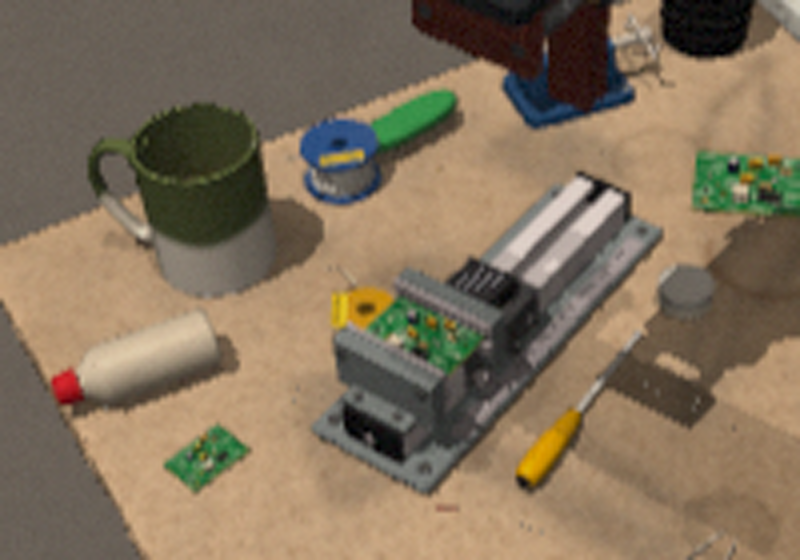

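The holder is closed, the board is level between the jaws, everything else is where it was, and the robot is clear.

```bash
python3 -c "
from station import bot
print(bot.sign_off())"
```

```text
the job is handed in; nothing more can be done
None
```

I closed the holder on the board and handed the job in at about 9.5 s of the 38 s allowed. With the gripper shut I pressed the release pad fully down. I kept it down while pushing the jaw about 45 mm to the stop, then let the pad up and lifted clear.

**Last checks:**
- **Jaw at the stop:** a further gentle push with the pad still down did not move it. The jaw's index stands at the rule's long line to within about half a millimetre, judged from a blurred crop.
- **Board:** the gap between the jaw faces measures about 40 mm against the 46 mm board, so both long edges sit about 3 mm into the grooves. Its centre is at about y = 73.6 mm, against the 74 mm expected.
- **Pad up:** it was judged up from the finger rising clear of it to zero force. I did not test the brake's hold, but the jaw stayed in place in the later pictures.
- **Other things:** the screwdriver, tin, reel and bottle look unmoved, and the robot was touching nothing at the end.

**What disagreed with expectation:**
- **Finger length:** the shut fingertips ended about 20 mm behind the TCP, not 8 mm ahead as stated. I found the contact by force instead.
- **Forces and tilt:** the vertical force peaked at 45 N through the fingertips for one row when the pad bottomed out. The tool tilted about 3 degrees during the push.
- **Finger slip:** near the end the finger slipped a few millimetres forward on the pad.

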